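Counter-hold the test bolt behind the bracket

ROBOT

A 6-joint arm with a two-finger parallel gripper is mounted at the origin on the work surface. World frame = base frame: x ahead of the robot, y to its left, z up, the work surface at z = 0. Lengths are in m, angles in rad, forces in N, time in s.
With the tool pointing down it reaches from about 0.35 to 0.725 m from the base axis. Payload 4.3 kg.
Tool frame: the origin (TCP) lies at the very end of the fingers, on their centre line; the grasp point (between the pads) lies 19 mm behind it; z points along the fingers, y is the line along which they close (so a half turn about z gives the same grasp; the last joint's range is limited). The gripper opens to 85 mm and grips with 20 to 120 N. Pads are 22 mm wide; open, the fingers measure 114 mm over their backs; the gripper's body (76 mm by 85 mm) begins 54 mm behind the grasp point. The pads swing forward as they close: fully open they stand 13 mm farther back than shut.
Start: joints at [1.203, 0.377, 0.081, 1.274, 0, 1.46], TCP at [0.147, 0.556, 0.231] pointing down, gripper open.
Joint ranges: [-2.72, 2.72], [-0.84, 1.66], [-1.02, 1.22], [-1.77, 2.12], [-1.37, 1.28], [-3.14, 3.14]. Speed limits (rad/s): [2.57, 2.57, 3.14, 3.14, 3.14, 3.14].

INTERFACE

Orientations are given as a unit quaternion [x, y, z, w].
In Python, from cell import r gives the robot as it stands.
- The arm moves only by the tool drive_tool, never from a script. Its argument "series" is a list of rows, each a list of 4 numbers: the shift along the tool's x, y, z in cm, then the turn about the tool's z in degrees. A call has 1 to 10 rows; each row is the pose to reach, as a shift and turn from the pose commanded when the call began, along the tool's axes at that moment; what a row does not reach only later rows make up. A row lasts 1/8 s, in which the tool goes at most 62.5 mm and 10.7 degrees, less where a joint would pass 70% of its speed; a pose out of reach is approached as far as the arm can. A call with a gripper value outside its range is refused whole. "fingers" is the opening, from 0 (shut) to 1 (fully open), set as the call begins (left out, the last holds). The fingers move at their own pace and stop on an object; "squeeze" is the grip in N (left out, the last holds). Time passes only in rows, so rows that repeat a pose let the fingers close. It gives the time, the measured TCP pose, the force, the opening and the grip force at its end, in the units of the state.
- r.get_state(): the state, without advancing time (a new reading comes with each control period).
- r.get_image(name): name is "scene" or "top" or "wrist"; returns a dict with "frame" (420x560x3 uint8, red, green, blue), "camera_matrix" (3x3 intrinsics, pixels), "world_from_camera" (4x4, takes a point from camera to world coordinates). Camera axes: x right, y down, z forward; pixel columns grow to the right and rows downward; lengths in m; the calibration is good to about 2 mm. A picture is of the moment at which its call begins. There is no depth.
- r.hand_in(): hands the job in; it is judged then, once.
The state is a dict: "clock": time; "joints": joint angles; "joint_velocities": joint speeds; "joint_torque": joint torques, N m; "tool_pos": TCP position; "eef_rot": TCP orientation; "wrist_force": force on the tool from outside, world axes, zero at the start; "wrist_torque": the same for the moment, N m; "opening": opening from 0.0 (shut) to 1.0 (fully open); "grasp_force": force on a finger pad.
Only numpy, scipy, OpenCV 4.12 (cv2) and the standard library are available. Lean on these libraries where they do the work, as an engineer would, in place of code of your own. Each camera call takes 0.05 s, during which the arm holds its last target. There are 200 camera calls.

TASK

The lock-nut tester is idling at creep and its test bolt is turning round with the nut. Lift the loose sheet-metal cover off the gap behind the bracket and stand it upright on the grey rest mat without dropping it; then reach down into the gap, take the bolt's hex head between the fingers and hold it so that it stops turning. Finish while still gripping the head firmly, and leave the two trays and the spanner where they are.

Things in the scene. Friction and masses are not known exactly. Their poses are not given: they have to be found in the camera images.
- tester: Fixed lock-nut tester: dark granite base 210 x 340 x 50 mm with a steel base plate (top 60 mm above the bench). In line along its own y: grey gear motor and socket (-y half, all under 150 mm high), dark bracket, open gap, dark backstop plate. Origin: centre of the granite's underside, on the bench; z up. The bolt's axis runs along y at x = 0, 110 mm above the bench.
- bracket_top (a point): Top edge of the bracket's upright web, middle of the edge beside the gap: (0, 40, 148) mm in the tester's frame, same axes. The web is 100 mm wide (x from -50 to 50) and 12 mm thick, on the -y side of this point. A fixed steel sleeve, 20 mm in diameter, is round the bolt's shank between web and bolt head (y 40 to 56 mm).
- backstop_top (a point): Top edge of the backstop plate, middle of the edge beside the gap: (0, 100, 148) mm in the tester's frame, same axes. Plate 100 mm wide, 8 mm thick, on the +y side of this point. The gap from web to backstop is thus 60 mm wide, its floor 60 mm above the bench, open to both x sides and, with the cover off, above.
- bolt_head (a point): The test bolt's plain steel hex head, in the gap: 24 mm across flats, 27.7 mm across corners, 10 mm thick along the bolt's axis. This point: centre of the head, at (0, 61, 110) mm in the tester's frame; y: the bolt's axis, parallel to the tester's y, about which it turns (joint bolt). It cannot shift. The space from the head to the backstop, 34 mm, is empty.
- bolt (a joint): Turn angle (rad) of nut, socket and bolt together about the tester's +y axis. At 0 two flats of the head stand upright, facing the tester's +x and -x; this repeats every 1.047 rad. The creep drive turns it steadily at about 0.4 rad/s, growing, with a weak slipping torque of 0.12 N m; it stalls harmlessly when the head is held and runs on if it is let go.
- cover: Loose light-grey sheet-metal cover, about 0.2 kg, 109 (x) x 89 (y) mm, sitting over the gap on bracket and backstop, axes as the tester's. Origin: centre of the lower edges of its 30 mm deep skirts at the two x sides, on which it stands when put down; now 118 mm above the bench. Top face 33 mm above the origin. 8 mm lips at the y ends, 2 mm play: it lifts straight up, free after 30 mm.
- cover_handle (a point): Centre of the black bar handle on the cover's top, 65 mm above the cover's origin, same axes as the cover; the bar is 12 x 12 mm in section and 70 mm long along the cover's y, on 12 mm posts at both ends, with 26 mm of clear height between the cover's top plate and the bar.
- rest_mat: Grey rubber mat fixed on the bench to the left or right of the tester, 180 mm (x) x 160 mm (y) x 3 mm thick, where the cover is to stand. Origin: centre of its underside, on the bench.
- nut_tray: Clear plastic tray of brass nuts, 105 x 75 x 38 mm, on the bench on the side of the tester away from the mat; to be left alone. Origin: centre of its underside.
- pin_tray: Clear plastic tray of steel pins, 90 x 75 x 38 mm, on the bench beyond the tester; to be left alone. Origin: centre of its underside.
- spanner: Steel spanner 190 mm long lying on the bench beyond the tester; to be left alone. Origin: underside, near its middle.
There are look-alikes about, which are no part of the job. There is more than one size of the cover; the one meant has the size given above.

How it is judged:
On the way, in this order (a step that is already met when the one before it is completed fails the run):
1. the cover is lifted clear off the tester in the fingers (height (world z) of cover above 0.152 m and contact force between the fingers and cover above 0.5 N and contact force between cover and tester below 0.05 N), for 0.1 s.
2. the cover stands upright on the rest mat, let go (contact force between cover and rest_mat above 0.5 N and angle between cover's own z axis and vertical below 0.1 rad and height (world z) of cover below 0.012 m and contact force between each of the arm, the fingers and cover below 0.05 N and linear speed of cover below 0.05 m/s), for 0.2 s.
3. the bolt head is gripped and has stopped turning (contact force between the fingers and bolt above 12 N and distance between the grasp point and bolt_head below 0.025 m and velocity of joint bolt between -0.05 and 0.05 rad/s), for 0.3 s.
At the end, for the whole second after the job is handed in: Fingers grip the hex head (over 12 N, grasp point within 25 mm of its centre) and it does not turn (under 0.05 rad/s) through the last second; the cover stands upright and still on the mat, its centre within 45 mm of the mat's along both mat axes; trays and spanner moved under 30 mm (all of step 3 and x of cover in the frame of rest_mat between -0.045 and 0.045 m and y of cover in the frame of rest_mat between -0.045 and 0.045 m and height (world z) of cover below 0.012 m and angle between cover's own z axis and vertical below 0.1 rad and contact force between cover and rest_mat above 0.5 N and linear speed of cover below 0.03 m/s and distance of each of nut_tray, pin_tray, spanner from where it was at the start of the episode below 0.03 m); the arm keeps its last pose, push and grip.
It fails at once if the cover is dropped: it falls free, touching nothing, at more than 0.6 m/s (linear speed of cover above 0.6 m/s and contact force between cover and anything else below 0.01 N).
It fails at once if a tray or the spanner is knocked more than 30 mm away (distance of any of nut_tray, pin_tray, spanner from where it was at the start of the episode above 0.03 m).
It also fails if it takes over 53 s, if anything falls off the work surface, if the arm or the gripper's body presses on something with over 40 N, if the wrist force passes 120 N, or if a joint passes its speed limit or range.

## Working session

There is one attempt and no reset: what is moved stays moved. The work goes in short steps, Python scripts to look and compute and a tool call to move; the robot and the scene stay as the last step left them, time stands still between calls to the robot, and variables do not carry over. Pictures are saved under pics/ and viewed, at most 10 in all, crops included, and the job is handed in when it is done.

Besides the shell and the picture viewer there is one more tool, called after "Call:" in YAML: its name, and indented under it one key for each argument. drive_tool: Moves the arm, as the interface text tells. Its arguments: {"type":"object","properties":{"series":{"type":"array","items":{"type":"array","items":{"type":"number"}}},"fingers":{"type":"number"},"squeeze":{"type":"number"}},"required":["series"]}

```bash
mkdir -p pics; python3 - <<'E'
from cell import r
import cv2,numpy as np
for n in ("scene","top"):
    d=r.get_image(n); cv2.imwrite(f"pics/{n}0.png",d["frame"][:,:,::-1]); print(n,d["camera_matrix"].tolist(),d["world_from_camera"].round(4).tolist())
    np.savez(f"{n}0.npz",**d)
s=r.get_state();print({k:np.round(v,3).tolist() for k,v in s.items()})
E
```

```text
scene [[413.01049162036867, 0.0, 279.78531002723696], [0.0, 413.01049162036867, 203.1044879204768], [0.0, 0.0, 1.0]] [[0.5566, 0.5075, -0.6578, 1.154], [0.8305, -0.3608, 0.4244, -0.3953], [-0.022, -0.7825, -0.6223, 0.6868], [0.0, 0.0, 0.0, 1.0]]
top [[496.2730769409426, 0.0, 276.9005968270875], [0.0, 496.2730769409426, 214.75139079303113], [0.0, 0.0, 1.0]] [[0.0084, -0.9817, 0.1904, 0.3687], [-0.9999, -0.0094, -0.0044, 0.0038], [0.0061, -0.1904, -0.9817, 1.2544], [0.0, 0.0, 0.0, 1.0]]
{'clock': 0.1, 'joints': [1.203, 0.378, 0.08, 1.274, -0.0, 1.46], 'joint_velocities': [0.001, -0.002, 0.003, -0.002, 0.001, 0.0], 'joint_torque': [0.003, -46.469, 27.058, 0.012, -0.0, 0.0], 'tool_pos': [0.146, 0.555, 0.23], 'eef_rot': [0.129, 0.992, -0.001, -0.0], 'wrist_force': [0.122, 1.058, 0.201], 'wrist_torque': [0.038, -0.003, -0.02], 'grasp_force': 0.0, 'opening': 1.001}
```

View pics/scene0.png

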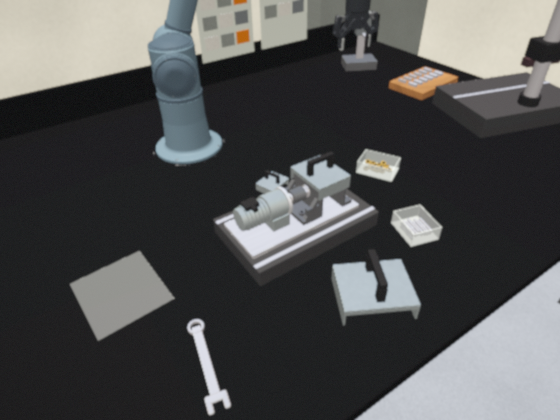

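View pics/top0.png

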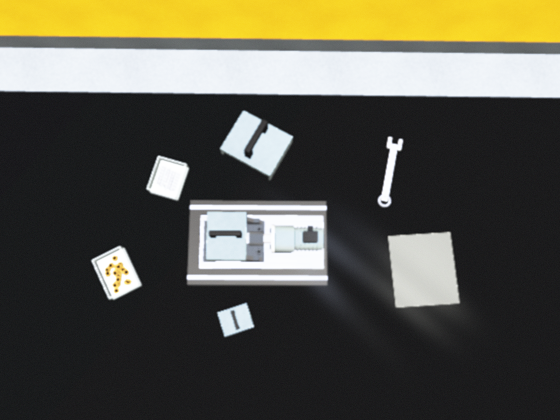

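The top view shows the tester running along image columns 188-328 (the gap and cover, with its handle at ~(226,233), are at the left, so tester +y ≈ world +y). The mat is at ~(424,270). The nut tray (117,272), pin tray (168,178), spanner (390,172) and the look-alike covers (257,145) and (236,320) are clear of it.

```bash
cat > h.py <<'E'
import numpy as np,cv2
def ray(d,uv,z):
    K=np.asarray(d["camera_matrix"]);T=np.asarray(d["world_from_camera"])
    uv=np.atleast_2d(np.asarray(uv,float)); v=np.c_[uv,np.ones(len(uv))]@np.linalg.inv(K).T@T[:3,:3].T
    return T[:3,3]+v*((z-T[2,3])/v[:,2])[:,None]
def proj(d,p):
    K=np.asarray(d["camera_matrix"]);T=np.asarray(d["world_from_camera"])
    q=(np.atleast_2d(p)-T[:3,3])@T[:3,:3]@K.T
    return q[:,:2]/q[:,2:]
def rect(d,mask,z):
    cs=cv2.findContours(mask.astype(np.uint8),cv2.RETR_EXTERNAL,cv2.CHAIN_APPROX_NONE)[0]
    c=max(cs,key=cv2.contourArea)[:,0]
    p=ray(d,c,z)[:,:2]; 
    return cv2.minAreaRect((p*1000).astype(np.float32)), c
E
python3 - <<'E'
from h import *
d=dict(np.load("top0.npz")); f=d["frame"].astype(int)
def win(m,a,b,c,e):
    o=np.zeros(m.shape,bool);o[c:e,a:b]=m[c:e,a:b];return o
print("px",f[270,424],f[218,226],f[250,226],f[233,226],f[245,200],f[207,260],f[207,195],f[215,260],f[280,260])
g=f.sum(2)/3
print("mat",rect(d,win(g>90,375,475,220,320),.003)[0])
for z in (0.151,): print("cover",rect(d,win((g>100)&(f[:,:,2]-f[:,:,0]>8),200,260,205,265),z)[0])
print("handle",rect(d,win(g<80,207,245,224,242),.189)[0])
print("row250 cols195-270",g[250,195:270].astype(int).tolist())
print("col226 rows195-295",g[195:295,226].astype(int).tolist())
m=win(g>215,185,332,195,215); ys,xs=np.where(m); print("strip1",np.polyfit(xs,ys,1),ray(d,[(xs.min(),ys[xs==xs.min()].mean()),(xs.max(),ys[xs==xs.max()].mean())],.05))
m=win(g>215,185,332,272,290); ys,xs=np.where(m); print("strip2",np.polyfit(xs,ys,1),ray(d,[(xs.min(),ys[xs==xs.min()].mean()),(xs.max(),ys[xs==xs.max()].mean())],.05))
b=cv2.resize(d["frame"][190:300,180:335,::-1],None,fx=5,fy=5,interpolation=cv2.INTER_CUBIC);cv2.imwrite("pics/crop.png",b)
E
```

```text
px [215 216 211] [220 234 241] [223 236 242] [77 75 76] [247 248 253] [252 253 255] [253 254 255] [232 234 242] [187 189 196]
mat ((476.3449401855469, -370.4589538574219), (183.65623474121094, 163.57830810546875), 4.217533588409424)
cover ((532.537353515625, 105.28621673583984), (115.67323303222656, 133.9949493408203), 0.55364990234375)
handle ((531.7571411132812, 111.24650573730469), (8.773995399475098, 65.2009048461914), 0.538192093372345)
row250 cols195-270 [128, 128, 128, 152, 228, 251, 253, 246, 208, 154, 152, 213, 236, 237, 236, 235, 235, 234, 234, 233, 233, 234, 234, 234, 235, 234, 234, 234, 234, 233, 234, 233, 234, 234, 235, 235, 233, 233, 233, 232, 233, 232, 232, 234, 235, 235, 234, 233, 233, 232, 219, 182, 151, 147, 148, 150, 148, 146, 149, 148, 148, 146, 132, 111, 118, 131, 144, 152, 195, 244, 252, 252, 251, 251, 251]
col226 rows195-295 [27, 25, 27, 25, 32, 68, 109, 121, 120, 157, 237, 252, 253, 253, 231, 155, 148, 212, 232, 232, 232, 231, 232, 231, 233, 233, 234, 234, 233, 233, 233, 233, 235, 234, 227, 163, 87, 73, 76, 72, 109, 210, 234, 235, 233, 233, 231, 233, 233, 232, 234, 234, 233, 233, 232, 233, 235, 235, 234, 233, 232, 233, 234, 232, 210, 194, 246, 253, 253, 253, 253, 253, 253, 225, 151, 135, 137, 138, 138, 170, 238, 252, 253, 253, 241, 185, 145, 141, 141, 115, 66, 35, 25, 27, 27, 28, 28, 30, 29, 26]
strip1 [-1.18655208e-02  2.10883033e+02] [[ 0.62107933  0.21385071  0.05      ]
 [ 0.62182127 -0.12326325  0.05      ]]
strip2 [2.26990988e-03 2.76471962e+02] [[ 0.44857816  0.21387933  0.05      ]
 [ 0.44916384 -0.123881    0.05      ]]
```

View pics/crop.png

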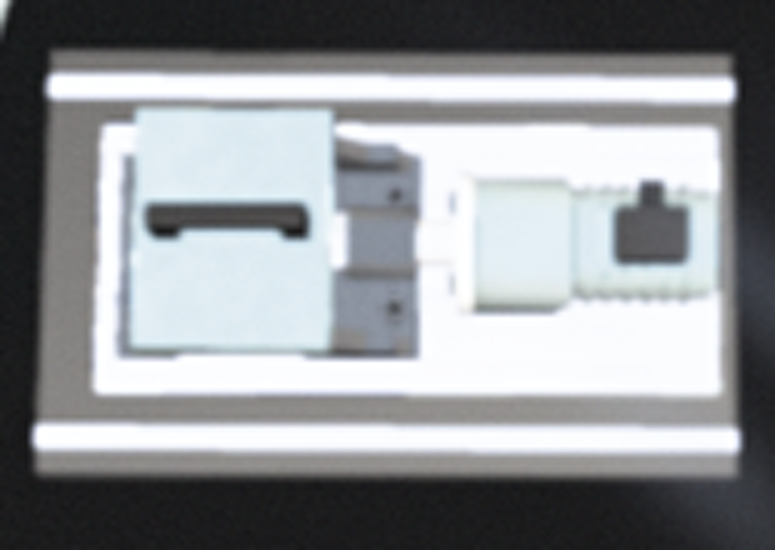

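The crop confirms that the tester's yaw is ≈0. Its centre is at about (0.535, 0.045), and the handle bar lies along world y at about (0.533, 0.113). I'll move above the handle, turned so the fingers close along world x.

Call:
drive_tool:
  series:
    - [-3,-2,0,5]
    - [-8,-5.5,0,12]
    - [-14,-9.5,0,20]
    - [-20,-13.5,0,29]
    - [-26,-17.5,0,38]
    - [-32,-21.5,0,47]
    - [-38,-25.5,0,56]
    - [-43,-29,0,65]
    - [-47,-31.7,0,72]
    - [-48.9,-32.9,0,75.2]
  fingers: 1

```text
clock: 1.35
tool_pos: [0.5365, 0.1112, 0.2309]
eef_rot: [0.708, 0.706, -0.0, -0.0]
wrist_force: [0.3, 0.8, 0.2]
opening: 0.998
grasp_force: 0.0
```

Call:
drive_tool:
  series:
    - [0,0,0,0]
    - [0,0,0,0]

```text
clock: 1.6
tool_pos: [0.5349, 0.1134, 0.2308]
eef_rot: [0.707, 0.707, -0.0, -0.001]
wrist_force: [-0.3, -0.3, 0.3]
opening: 0.999
grasp_force: 0.0
```

```bash
python3 - <<'E'
from h import *
from cell import r
d=r.get_image("wrist");np.savez("w1.npz",**d);cv2.imwrite("pics/w1.png",d["frame"][:,:,::-1])
s=r.get_state();print({k:np.round(s[k],4).tolist() for k in("clock","tool_pos","eef_rot","joints")})
print(d["world_from_camera"].round(3).tolist())
print(proj(d,[[.534,.114,.189],[.534,.079,.189],[.534,.149,.189]]))
t=dict(np.load("top0.npz"))
print(ray(t,[(205.5,250),(245.5,250),(226,211.5),(226,259)],.151))
E
```

```text
{'clock': 1.65, 'tool_pos': [0.5346, 0.1139, 0.231], 'eef_rot': [0.7066, 0.7077, -0.0004, -0.0006], 'joints': [0.0936, 0.3201, -0.0023, 1.2498, 0.0005, 1.6628]}
[[1.0, 0.002, -0.002, 0.535], [0.001, -0.952, -0.307, 0.191], [-0.002, 0.307, -0.952, 0.374], [0.0, 0.0, 0.0, 1.0]]
[[278.25740598 241.55716566]
 [278.21273476 299.09401214]
 [278.30714281 177.4957613 ]]
[[0.50106138 0.15753488 0.151     ]
 [0.50187989 0.06828484 0.151     ]
 [0.58913394 0.1142549  0.151     ]
 [0.481364   0.11124307 0.151     ]]
```

View pics/w1.png

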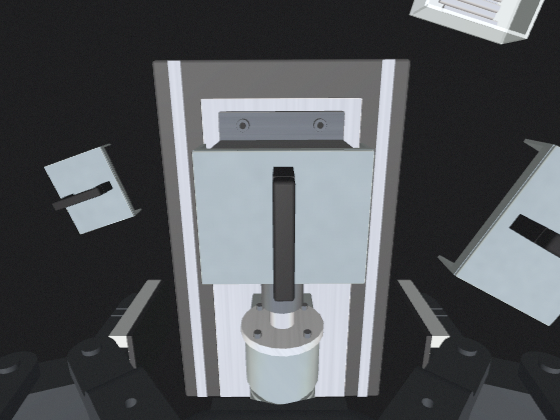

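The wrist view shows the handle bar at columns 274-294, rows 168-300. That puts its centre at x≈0.536, y≈0.113, close to the top-view estimate. I'll descend to grasp at bar height (TCP z≈0.164), with the fingers over the bar.

Call:
drive_tool:
  series:
    - [0,0.2,1,0]
    - [0,0.2,2.5,0]
    - [0,0.2,4,0]
    - [0,0.2,5.5,0]
    - [0,0.2,6.4,0]
    - [0,0.2,6.7,0]
    - [0,0.2,6.7,0]

```text
clock: 2.52
tool_pos: [0.5377, 0.1132, 0.1643]
eef_rot: [0.707, 0.707, 0.0, 0.0]
wrist_force: [0.3, 0.2, 0.1]
opening: 1.0
grasp_force: 0.0
```

Call:
drive_tool:
  series:
    - [0,0,0,0]
    - [0,0,0,0]
    - [0,0,0,0]
    - [0,0,0,0]
    - [0,0,0,0]
    - [0,0,0,0]
    - [0,0,0,0]
    - [0,0,0,0]
  fingers: 0
  squeeze: 50

```text
clock: 3.52
tool_pos: [0.5378, 0.1133, 0.1646]
eef_rot: [0.707, 0.707, 0.0, 0.0]
wrist_force: [0.3, 0.7, 3.0]
opening: 0.128
grasp_force: 49.4
```

Gripped: 0.128 × 85 ≈ 11 mm, which matches the bar. Now lifting straight up.

Call:
drive_tool:
  series:
    - [0,0,-0.5,0]
    - [0,0,-1.2,0]
    - [0,0,-2,0]
    - [0,0,-3,0]
    - [0,0,-4,0]
    - [0,0,-5,0]
    - [0,0,-6,0]
    - [0,0,-7,0]
    - [0,0,-7.5,0]
    - [0,0,-7.5,0]

```text
clock: 4.78
tool_pos: [0.5378, 0.1133, 0.2397]
eef_rot: [0.707, 0.707, 0.0, 0.0]
wrist_force: [-1.1, -0.1, -1.4]
opening: 0.129
grasp_force: 48.8
```

```bash
python3 - <<'E'
from h import *
from cell import r
a=r.get_image("wrist");b=r.get_image("scene")
cv2.imwrite("pics/lift.png",np.hstack([cv2.resize(x["frame"],(400,300))[:,:,::-1] for x in(a,b)]))
E
```

```text
(no output)
```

View pics/lift.png

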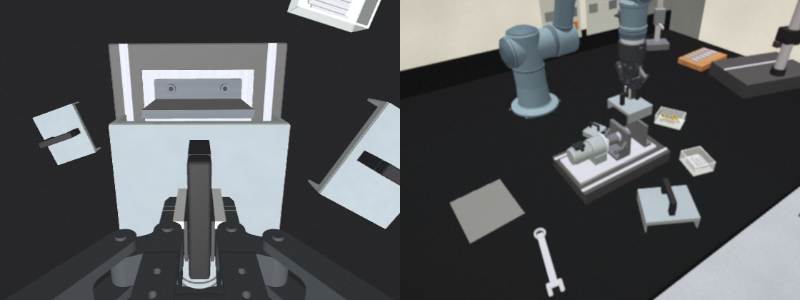

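The cover is lifted clear and level (wrist view: plate at rows 120-235; scene view: cover hanging at ~(630,105)). Carrying it to the mat.

Call:
drive_tool:
  series:
    - [-1,-0.1,0,0]
    - [-3,-0.4,0,0]
    - [-6.5,-0.8,0,0]
    - [-10.5,-1.3,0,0]
    - [-14.5,-1.9,0,0]
    - [-18.5,-2.4,0,0]
    - [-22.5,-2.9,0,0]
    - [-26.5,-3.4,0,0]
    - [-30.5,-3.9,0,0]
    - [-34.5,-4.4,0,0]

```text
clock: 6.12
tool_pos: [0.4924, -0.2342, 0.2392]
eef_rot: [0.707, 0.707, -0.0, -0.0]
wrist_force: [-0.1, 0.6, -1.8]
opening: 0.127
grasp_force: 48.8
```

Call:
drive_tool:
  series:
    - [-4,-0.5,0,0]
    - [-8,-1,0,0]
    - [-11,-1.4,0,0]
    - [-13,-1.7,0,0]
    - [-13.9,-1.8,0,0]
    - [-13.9,-1.8,0,0]
    - [-13.9,-1.8,0,0]
    - [-13.9,-1.8,0,0]

```text
clock: 7.12
tool_pos: [0.4761, -0.3699, 0.2394]
eef_rot: [0.706, 0.708, 0.0, -0.0]
wrist_force: [0.1, -0.9, -2.1]
opening: 0.13
grasp_force: 48.8
```

Call:
drive_tool:
  series:
    - [0,0,1,0]
    - [0,0,3,0]
    - [0,0,5.5,0]
    - [0,0,8,0]
    - [0,0,10.5,0]
    - [0,0,13,0]
    - [0,0,15,0]
    - [0,0,16.5,0]
    - [0,0,17.5,0]
    - [0,0,17.5,0]

```text
clock: 8.38
tool_pos: [0.4755, -0.3703, 0.0636]
eef_rot: [0.707, 0.707, 0.0, -0.001]
wrist_force: [-0.0, -0.4, -3.0]
opening: 0.129
grasp_force: 48.7
```

```bash
python3 - <<'E'
from h import *
from cell import r
s=r.get_state();print({k:np.round(s[k],4).tolist() for k in("clock","tool_pos","eef_rot","joints","wrist_force")})
a=r.get_image("top");b=r.get_image("scene");np.savez("t2.npz",**a)
cv2.imwrite("pics/place.png",np.hstack([x["frame"][150:400,150+o:550+o,::-1] for x,o in((a,0),(b,-150))]))
E
```

```text
{'clock': 8.375, 'tool_pos': [0.4755, -0.3703, 0.0636], 'eef_rot': [0.7069, 0.7073, 0.0, -0.0006], 'joints': [-0.767, 0.5302, -0.1272, 0.9147, 0.0001, 0.8032], 'wrist_force': [-0.0323, -0.355, -3.0065]}
```

View pics/place.png

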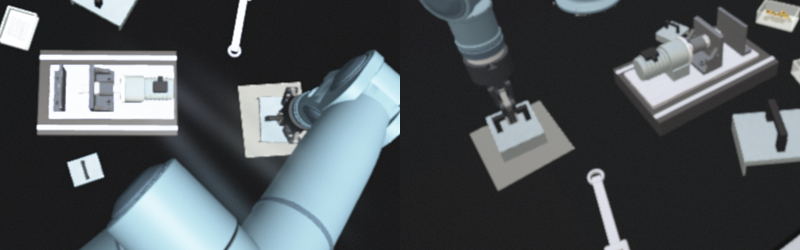

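The cover is centred over the mat, about 14 mm up (scene view: ~(515,130), with mat showing all round it). Lowering slowly to contact.

Call:
drive_tool:
  series:
    - [0,0,0.3,0]
    - [0,0,0.6,0]
    - [0,0,0.9,0]
    - [0,0,1.1,0]
    - [0,0,1.3,0]
    - [0,0,1.4,0]
    - [0,0,1.45,0]
    - [0,0,1.45,0]

```text
clock: 9.48
tool_pos: [0.4758, -0.3708, 0.0498]
eef_rot: [0.707, 0.707, 0.0, -0.0]
wrist_force: [-0.3, -0.4, -2.3]
opening: 0.13
grasp_force: 48.8
```

Call:
drive_tool:
  series:
    - [0,0,0.1,0]
    - [0,0,0.2,0]
    - [0,0,0.2,0]
    - [0,0,0.2,0]

```text
clock: 9.98
tool_pos: [0.476, -0.3709, 0.0495]
eef_rot: [0.707, 0.707, -0.0, 0.001]
wrist_force: [-3.3, 2.1, 9.2]
opening: 0.125
grasp_force: 50.3
```

Contact: the wrist force has jumped to +9 N. Opening the fingers and retreating straight up.

Call:
drive_tool:
  series:
    - [0,0,0,0]
    - [0,0,0,0]
    - [0,0,0,0]
    - [0,0,0,0]
    - [0,0,0,0]
    - [0,0,0,0]
    - [0,0,0,0]
  fingers: 1

```text
clock: 10.85
tool_pos: [0.4759, -0.3708, 0.0478]
eef_rot: [0.707, 0.707, 0.0, 0.0]
wrist_force: [-0.6, 0.6, 0.9]
opening: 0.993
grasp_force: 0.0
```

Call:
drive_tool:
  series:
    - [0,0,-1,0]
    - [0,0,-3,0]
    - [0,0,-6,0]
    - [0,0,-9,0]
    - [0,0,-12,0]
    - [0,0,-15,0]
    - [0,0,-18,0]
    - [0,0,-20,0]
    - [0,0,-20,0]

```text
clock: 11.98
tool_pos: [0.4768, -0.3717, 0.2503]
eef_rot: [0.707, 0.707, 0.0, 0.002]
wrist_force: [-0.2, 0.6, -1.3]
opening: 1.002
grasp_force: 0.0
```

Call:
drive_tool:
  series:
    - [1,0.1,0,0]
    - [3,0.4,0,0]
    - [7,0.9,0,0]
    - [12,1.5,0,0]
    - [17,2.1,0,0]
    - [22,2.7,0,0]
    - [27,3.4,0,0]
    - [32,4,0,0]
    - [37,4.6,0,0]
    - [40,5,0,0]

```text
clock: 13.22
tool_pos: [0.524, 0.0328, 0.247]
eef_rot: [0.706, 0.708, -0.0, -0.001]
wrist_force: [-0.1, -1.9, 1.0]
opening: 1.002
grasp_force: 0.0
```

Call:
drive_tool:
  series:
    - [3,0.4,0,0]
    - [5.5,0.7,0,0]
    - [6.7,0.9,0,0]
    - [6.7,0.9,0,0]
    - [6.7,0.9,0,0]

```text
clock: 13.85
tool_pos: [0.5342, 0.0957, 0.2476]
eef_rot: [0.707, 0.707, -0.0, -0.0]
wrist_force: [0.7, -0.5, -0.0]
opening: 1.002
grasp_force: 0.0
```

```bash
python3 - <<'E'
from h import *
from cell import r
d=r.get_image("wrist");s=r.get_state();print({k:np.round(s[k],4).tolist() for k in("clock","tool_pos","eef_rot","wrist_force")})
b=r.get_image("scene")
for x in np.arange(.53,.545,.002): print(x,proj(d,[[x,.106,.110],[x,.085,.148],[x,.145,.148]]).round(1).tolist())
cv2.imwrite("pics/gap.png",np.vstack([np.hstack([cv2.resize(d["frame"][100:350,150:400],(500,500))[:,:,::-1],b["frame"][150:400,20:270,::-1].repeat(2,0).repeat(2,1)[:,:300]])]))
E
```

```text
{'clock': 13.9, 'tool_pos': [0.5344, 0.0955, 0.2477], 'eef_rot': [0.7073, 0.7069, -0.0002, -0.0], 'wrist_force': [-0.4337, 0.8276, -0.1994]}
0.53 [[274.0, 181.8], [273.4, 224.3], [273.1, 136.5]]
0.532 [[276.6, 181.8], [276.3, 224.3], [276.2, 136.5]]
0.534 [[279.2, 181.8], [279.2, 224.3], [279.3, 136.5]]
0.536 [[281.8, 181.8], [282.1, 224.4], [282.4, 136.5]]
0.538 [[284.4, 181.8], [285.0, 224.4], [285.6, 136.5]]
0.54 [[287.0, 181.8], [287.9, 224.4], [288.7, 136.5]]
0.542 [[289.6, 181.8], [290.8, 224.4], [291.8, 136.5]]
0.544 [[292.2, 181.8], [293.7, 224.4], [294.9, 136.5]]
```

View pics/gap.png

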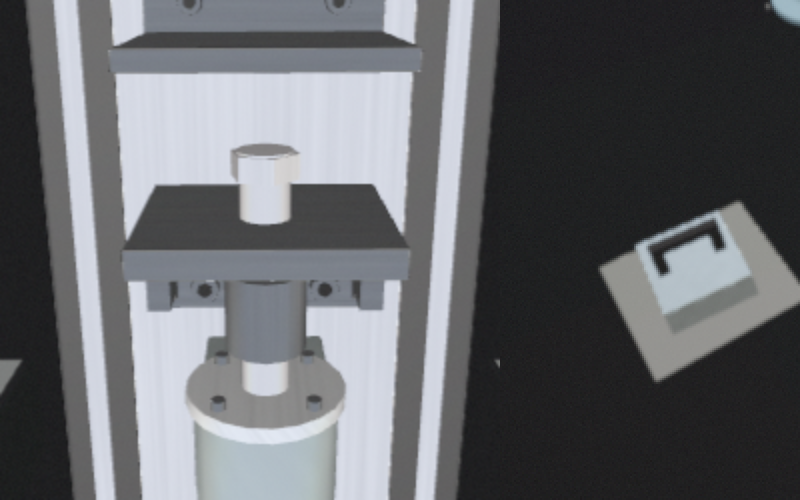

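The cover stands upright on the mat. In the wrist crop, the gap edges (rows 249 and 72) agree with the prediction, and the bolt head (columns 231-299) puts the axis at x≈0.5365. I'll centre on it and descend into the gap.

Call:
drive_tool:
  series:
    - [0.6,0.1,0,0]
    - [1.2,0.2,1,0]
    - [1.2,0.2,3,0]
    - [1.2,0.2,5,0]
    - [1.2,0.2,6,0]
    - [1.2,0.2,6,0]
    - [1.2,0.2,6,0]

```text
clock: 14.82
tool_pos: [0.537, 0.1083, 0.1884]
eef_rot: [0.707, 0.707, 0.0, 0.0]
wrist_force: [0.4, 0.1, -0.3]
opening: 0.999
grasp_force: 0.0
```

Call:
drive_tool:
  series:
    - [0,0,1,0]
    - [0,0,2.5,0]
    - [0,0,4,0]
    - [0,0,5.5,0]
    - [0,0,7,0]
    - [0,0,8.3,0]
    - [0,0,9.2,0]
    - [0,0,9.6,0]
    - [0,0,9.6,0]
    - [0,0,9.6,0]

```text
clock: 16.08
tool_pos: [0.5371, 0.1083, 0.0923]
eef_rot: [0.707, 0.707, 0.0, 0.0]
wrist_force: [-0.7, 0.5, 0.5]
opening: 0.999
grasp_force: 0.0
```

```bash
python3 - <<'E'
from h import *
from cell import r
d=r.get_image("wrist");s=r.get_state();print({k:np.round(s[k],4).tolist() for k in("clock","tool_pos","eef_rot","wrist_force")})
print(proj(d,[[.5365,.111,.110],[.5485,.111,.110],[.5365,.145,.148]]).round(1).tolist())
cv2.imwrite("pics/in.png",d["frame"][:,:,::-1])
E
```

```text
{'clock': 16.125, 'tool_pos': [0.5371, 0.1083, 0.0924], 'eef_rot': [0.7069, 0.7073, 0.0005, 0.0003], 'wrist_force': [0.0444, -0.1906, -0.1037]}
[[278.7, 296.6], [310.1, 296.6], [278.9, 257.9]]
```

View pics/in.png

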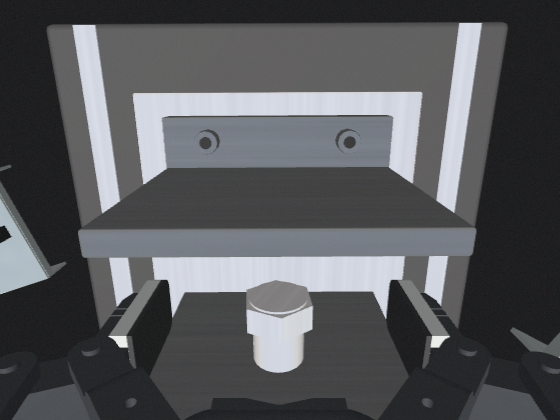

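The head sits midway between the pads (columns 247-312), and its 65 px width means the flats are almost upright. Closing now.

Call:
drive_tool:
  series:
    - [0,0,0,0]
    - [0,0,0,0]
    - [0,0,0,0]
    - [0,0,0,0]
    - [0,0,0,0]
    - [0,0,0,0]
    - [0,0,0,0]
    - [0,0,0,0]
    - [0,0,0,0]
    - [0,0,0,0]
  fingers: 0
  squeeze: 60

```text
clock: 17.38
tool_pos: [0.5368, 0.1082, 0.0921]
eef_rot: [0.707, 0.707, 0.0, 0.0]
wrist_force: [0.1, -0.3, 5.2]
opening: 0.28
grasp_force: 58.7
```

Call:
drive_tool:
  series:
    - [0,0,0,0]
    - [0,0,0,0]
    - [0,0,0,0]
    - [0,0,0,0]
    - [0,0,0,0]
    - [0,0,0,0]

```text
clock: 18.12
tool_pos: [0.5368, 0.1083, 0.0921]
eef_rot: [0.707, 0.707, 0.0, 0.0]
wrist_force: [-0.9, 0.2, 4.7]
opening: 0.272
grasp_force: 58.7
```

```bash
python3 - <<'E'
from h import *
from cell import r
d=r.get_image("wrist");b=r.get_image("scene")
g=[]
for i in range(8): g.append(r.get_image("wrist")["frame"].astype(int))
print("max diff over time",np.abs(g[-1]-g[0])[200:380,200:360].mean())
s=r.get_state();print({k:np.round(s[k],4).tolist() for k in("clock","tool_pos","eef_rot","wrist_force","wrist_torque","opening","grasp_force")})
cv2.imwrite("pics/grip.png",np.hstack([d["frame"][150:400,80:480,::-1],b["frame"][150:400,40:440,::-1]]))
E
```

```text
max diff over time 1.0529166666666667
{'clock': 18.625, 'tool_pos': [0.5368, 0.1083, 0.0921], 'eef_rot': [0.7069, 0.7073, 0.0002, 0.0002], 'wrist_force': [-0.6436, 0.0006, 5.2057], 'wrist_torque': [0.0062, 0.2964, -0.0043], 'opening': 0.2805, 'grasp_force': 58.7026}
```

View pics/grip.png

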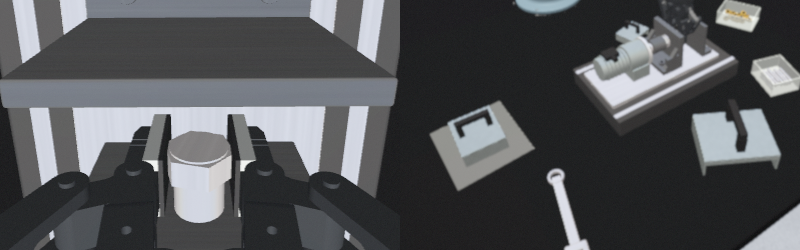

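The head is gripped on its flats (0.28 × 85 ≈ 24 mm), 59 N and still; the cover stands on the mat. One quick numeric check of the cover's position and the trays before handing in.

```bash
python3 - <<'E'
from h import *
from cell import r
d=r.get_image("top");f=d["frame"].astype(int);o=np.load("top0.npz")["frame"].astype(int)
w=np.zeros(f.shape[:2],bool);w[220:320,375:475]=1
for k in (6,10,15):
    R=rect(d,w&(f[:,:,2]-f[:,:,0]>k)&(f.sum(2)>400),.036)[0];print(R)
for n,(a,b,c,e) in dict(nut=(85,148,240,305),pin=(140,195,150,205),span=(370,410,130,212)).items(): print(n,np.abs(f-o)[c:e,a:b].mean())
E
```

```text
((472.2646789550781, -370.37213134765625), (110.14370727539062, 92.18132019042969), 0.4748629033565521)
((473.4469299316406, -370.239501953125), (107.82524108886719, 91.80851745605469), 0.4041486382484436)
((472.22247314453125, -370.9980773925781), (105.2224349975586, 89.5174560546875), 0.49666061997413635)
nut 1.1842897842897844
pin 42.39184573002755
span 1.4553861788617886
```

The cover is within 4 mm of the mat's centre. The pin-tray difference comes from the arm in the top view; in the scene view the tray is still at (415,225), as at the start.

```bash
python3 -c "
from cell import r
print(r.hand_in())"
```

```text
the job is handed in; nothing more can be done
None
```

The job is handed in (no verdict was returned): the cover stands upright within 4 mm of the mat's centre, the fingers hold the hex head on its flats at about 59 N with no turning seen, and the trays and spanner look unmoved.

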